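Bolt the cash box and hold its new knob hole-up for the stud

ROBOT

A 6-joint arm with a two-finger parallel gripper is mounted at the origin on a cart in front of the work surface, level with it; the furniture and walls round the work are solid. World frame = base frame: x ahead of the robot, y to its left, z up, the work surface at z = 0. Lengths are in m, angles in degrees, forces in N, time in s.
With the tool pointing down it reaches from about 0.375 to 0.9 m from the base axis. Payload 3.1 kg.
Tool frame: the origin (TCP) lies at the very end of the fingers, on their centre line; the grasp point (between the pads) lies bot.hold_point_z behind it (bot.hold_point_z is the distance from the TCP to the grasp point, in m); z points along the fingers, y is the line along which they close (so a half turn about z gives the same grasp; the last joint's range is limited). The gripper opens to 87 mm and grips with 3 to 60 N. Pads are 19 mm wide; open, the fingers measure 117 mm over their backs; the gripper's body (75 mm by 190 mm) begins 51 mm behind the grasp point.
Start: joints at [64.83, 30.224, 82.088, -0, 67.689, -10.227], TCP at [0.161, 0.604, 0.223] pointing down, gripper open.
Joint ranges: [-176.69, 176.69], [-43.24, 126.21], [12.49, 139.97], [-82, 262], [0, 151.66], [-163.58, 163.58]. Speed limits (degrees/s): [159.86, 159.86, 180, 180, 180, 180].

INTERFACE

Orientations are given as a 3x3 rotation matrix whose columns are the frame's x, y, z axes.
In Python, from rig import bot gives the robot as it stands.
- The arm moves only by the tool apply_moves, never from a script. Its argument "plan" is one flat list of numbers, 4 for each row, row after row: the shift along the world's x, y, z normalised to -1 to 1, where 1 is 0.05 m, then the turn about the world's z normalised to -1 to 1, where 1 is 10 degrees. A call has 1 to 12 rows; each row shifts and turns the commanded pose from where the row before left it; what a row does not reach is not made up. A row lasts 1/8 s, in which the tool goes at most 62.5 mm and 10.7 degrees, less where a joint would pass 70% of its speed; a pose out of reach is approached as far as the arm can. A call with a number of a shift or a turn outside -1 to 1 is refused whole. A call with a gripper value outside its range is refused whole. "grip" is the closure, from -1 (fully open) to 1 (shut), so that 0 is half open, set as the call begins (left out, the last holds). The fingers move at their own pace and stop on an object; the grip force is fixed at half the most. Time passes only in rows, so rows that do not move let the fingers close. It gives the time, the measured TCP pose, the force, the opening and the grip force at its end, in the units of the state.
- bot.read_state(): the state, without advancing time (a new reading comes with each control period).
- bot.capture(name): name is "scene" or "top"; returns (picture, depth): 384x512x3 uint8, red, green, blue; 384x512 float32, m along the optical axis (not along the pixel's ray), 0 where there is no reading.
- bot.camera_info(name): a dict with "vertical_fov" (degrees; the focal length in pixels is half the picture's height over the tangent of half this angle, whatever the lens; pixels are square), "cx", "cy" (the principal point, pixels), "k1" (the pictures are not rectified: a ray, as slopes to the right and down, at radius r is drawn at 1 + k1 r^2 times it, then the intrinsics apply), "rvec" (rotation vector, rad) and "tvec" (3), from world to camera coordinates, as OpenCV has them. Camera axes: x right, y down, z forward; pixel columns grow to the right and rows downward; lengths in m; the calibration is good to about 2 mm. A picture is of the moment at which its call begins. camera_info takes no time and is no camera call.
- bot.hand_in(): hands the job in; it is judged then, once.
Trained networks look in the newest picture that a camera, given by its name, has taken for a name from the list of things; names that differ only in an ending like _2 or _b are one class to them, and where a whole thing is asked for, a point or a joint stands for the part that bears it (a point fixed in the world has none). Each returns a list of dicts, best first, with "p" (0 to 1); they miss things now and then, are a little off and sometimes report something else, mostly with a low value. They report only what shows in the picture. A call takes as long as a camera call. They do not tell look-alikes from the thing itself.
- bot.outline_of(camera, target): "mask" (384x512 bool, what is visible of it) and "xy" ([column, row] as shares, 0 to 1, of the picture: columns of its width, rows of its height, amid what is visible of it).
- bot.pinpoint(camera, target): "xy" ([column, row] as shares, 0 to 1, of the picture: columns of its width, rows of its height: a listed point, or the origin of a listed thing).
The state is a dict: "time_s": time; "joint_positions": joint angles; "qvel": joint speeds; "tau": joint torques, N m; "position": TCP position; "tcp_rot": TCP orientation; "force": force on the tool from outside, world axes, zero at the start; "moment": the same for the moment, N m; "opening": opening from 0.0 (shut) to 1.0 (fully open); "grasp_force": force on a finger pad.
Only numpy, scipy, OpenCV 4.12 (cv2) and the standard library are available. Lean on these libraries where they do the work, as an engineer would, in place of code of your own. Each camera call takes 0.05 s, during which the arm holds its last target. There are 200 camera calls.

TASK

We are fitting a new lid knob to the wooden cash box. First slide the barrel bolt on the lid fully home into its keeper, so that the lid stays put. Then pick up the dark wooden knob lying on the desk, find which end has the blind hole, turn it so that the hole points straight up, and finish still holding it like that, still and at least 12 cm above the desk and clear of the box, so that I can start the stud in it; leave the other things on the desk where they are.

Things in the scene. Friction and masses are not known exactly. Their poses are not given: they have to be found in the camera images.
- cash_box: Fixed oak box, 150 mm (its x) by 220 mm (its y) by 60 mm high, with a lid set flush into its top. Origin: centre of its underside, on the desk; z up, +x to its hinged back, -y to its right-hand wall, where the keeper is. It stands at a yaw of up to 0.3 rad.
- bolt (a joint): Travel in m of the 8 mm steel rod of the barrel bolt on the lid, along the box's -y: near 0 drawn back, 0.026 the stop, fully home through the keeper. About 2 N of friction; it stays where it is left.
- bolt_grip (a point): Middle of the black grip on the bolt's upright handle: 16 mm across, 15 mm tall, centre 94 mm above the desk, top 101 mm, on an 8 mm post. It moves with the bolt. Two steel straps over the rod, 18 mm across it and up to 76 mm above the desk: one stays over 20 mm clear of the post's middle on the +y side, the other is 9 mm from it on the keeper side when the bolt is home.
- keeper (a point): Middle of the steel keeper staple on the box's right-hand wall, 68 mm above the desk, in line with the bolt's rod; its top is 75 mm above the desk. The handle's middle ends about 30 mm short of it.
- lid (a joint): Opening of the lid in rad about its back edge: 0 shut (as at the start, held by its weight), larger as its front rises. Bolted, it cannot rise.
- knob_centre (a point): Centre of the loose new knob: a dark walnut octagonal barrel, 36 mm across flats, 46 mm long, about 50 to 105 g, lying on one flat on the desk (centre 18 mm up), any way round. Its two ends are alike but for the hole. x axis: along the barrel towards the end with the hole; z up as it lies; two flats, 15 mm high, stand upright facing +y and -y.
- knob_hole (a point): Mouth of the knob's blind hole, in the middle of one end, 23 mm from the knob's centre: 10 mm wide, 24 mm deep, with a thin brass rim. The other end is plain wood. x axis points out of the hole.
- knob: The same knob; origin in the middle of the flat it lies on at the start, axes as for its centre.
- screwdriver: Loose screwdriver on the left of the desk; leave it. Origin at its underside.
- mug: Loose white mug, 95 mm tall, at the back right; leave it. Origin at its underside.
- clip: Loose black foldback clip, 32 x 49 x 14 mm, at the front right of the desk; leave it. Origin at its underside.
Not all that is in view belongs to the job. Several things look just like the knob: the one meant starts nearest to the robot's base.

How it is judged:
By the outcome, as a careful person would: the job done as asked, in the order asked, and still so for the second after the job is handed in, while the arm keeps its last pose, push and grip.
It also fails if it takes over 58 s, if anything falls off the work surface, if the arm or the gripper's body presses on something with over 40 N, if the wrist force passes 120 N, or if a joint passes its speed limit or range.

## Working session

There is one attempt and no reset: what is moved stays moved. The work goes in short steps, Python scripts to look and compute and a tool call to move; the robot and the scene stay as the last step left them, time stands still between calls to the robot, and variables do not carry over. Pictures are saved under pics/ and viewed, at most 10 in all, crops included, and the job is handed in when it is done.

Besides the shell and the picture viewer there is one more tool, called after "Call:" as name(argument=value, ...) on one line, values as JSON. apply_moves: Moves the arm, as the interface text tells. Its arguments: {"type":"object","properties":{"plan":{"type":"array","items":{"type":"number"}},"grip":{"type":"number"}},"required":["plan"]}

```bash
mkdir -p pics; cat > h.py <<'E'
import numpy as np, cv2, json
from rig import bot
def cam(n):
    c=bot.camera_info(n); f=192/np.tan(np.radians(c["vertical_fov"])/2)
    K=np.array([[f,0,c["cx"]],[0,f,c["cy"]],[0,0,1.]]); d=np.array([c["k1"],0,0,0.])
    R=cv2.Rodrigues(np.array(c["rvec"],float))[0]; return K,d,R,np.array(c["tvec"],float).ravel()
def ray(n,px):
    K,d,R,t=cam(n); u=cv2.undistortPoints(np.array(px,float).reshape(-1,1,2),K,d).reshape(-1,2)
    return -R.T@t, np.c_[u,np.ones(len(u))]@R, u
def at_z(n,px,z):
    o,D,_=ray(n,px); return o+D*((z-o[2])/D[:,2])[:,None]
def at_depth(n,px,dep):
    o,D,_=ray(n,px); return o+D*np.array(dep).reshape(-1,1)
def proj(n,P):
    K,d,R,t=cam(n); return cv2.projectPoints(np.array(P,float).reshape(-1,1,3),cv2.Rodrigues(R)[0],t,K,d)[0].reshape(-1,2)
def px(r): return np.array(r["xy"])*[512,384]
E
python3 - <<'E'
from h import *
ims=[]
for n in("scene","top"):
    im,dp=bot.capture(n); np.savez(f"{n}0.npz",im=im,dp=dp)
    cv2.imwrite(f"pics/{n}0.png",cv2.resize(im[:,:,::-1],(800,600),interpolation=cv2.INTER_CUBIC))
    print(n,"cam at",ray(n,[[256,192]])[0].round(3))
    for t,z in(("cash_box",0),("bolt_grip",.094),("keeper",.068),("knob_centre",.018),("knob_hole",.018),("mug",0),("clip",0),("screwdriver",0)):
        for r in bot.pinpoint(n,t)[:6]: print(n,t,round(r["p"],2),px(r).round(1),at_z(n,[px(r)],z)[0].round(3))
print(bot.hold_point_z,bot.read_state()["tcp_rot"])
E
```

```text
scene cam at [-0.214 -0.716  0.751]
scene cash_box 0.7 [243.7 228.1] [ 0.505 -0.147  0.   ]
scene bolt_grip 0.65 [243.1 210. ] [ 0.476 -0.169  0.094]
scene keeper 0.75 [259.1 226.9] [ 0.468 -0.229  0.068]
scene keeper 0.48 [244.8 223.8] [ 0.456 -0.19   0.068]
scene knob_centre 0.69 [361.4 269.7] [ 0.53  -0.506  0.018]
scene knob_centre 0.66 [323.3 250. ] [ 0.539 -0.392  0.018]
scene knob_hole 0.65 [373.9 266.9] [ 0.558 -0.529  0.018]
scene knob_hole 0.55 [313.3 247.6] [ 0.532 -0.366  0.018]
scene knob_hole 0.32 [258.3 226.8] [ 0.517 -0.192  0.018]
scene mug 0.77 [322.7 203.6] [ 0.752 -0.279  0.   ]
scene clip 0.64 [326.7 255.4] [ 0.544 -0.402  0.   ]
scene clip 0.52 [244.2 213.2] [ 0.564 -0.104 -0.   ]
scene clip 0.49 [363.  294.8] [ 0.471 -0.539  0.   ]
scene screwdriver 0.8 [145.7 193.2] [0.46 0.23 0.  ]
top cam at [ 0.331 -0.152  1.608]
top cash_box 0.69 [249.4 217.9] [ 0.508 -0.149  0.   ]
top bolt_grip 0.62 [259.6 222.7] [ 0.482 -0.185  0.094]
top keeper 0.73 [270.4 226.5] [ 0.472 -0.223  0.068]
top knob_centre 0.65 [314.  211.3] [ 0.535 -0.385  0.018]
top knob_centre 0.41 [341.8 210.2] [ 0.541 -0.488  0.018]
top knob_hole 0.66 [353.3 208. ] [ 0.55  -0.53   0.018]
top knob_hole 0.59 [309.4 214.6] [ 0.523 -0.368  0.018]
top knob_hole 0.57 [315.4 211.6] [ 0.534 -0.39   0.018]
top mug 0.71 [285.9 155.4] [ 0.749 -0.282  0.   ]
top clip 0.46 [356.9 231.5] [ 0.466 -0.547  0.   ]
top clip 0.33 [246.  216.1] [ 0.514 -0.136  0.   ]
top screwdriver 0.61 [146.7 229.8] [0.455 0.229 0.   ]
0.0187 [[-9.66181031e-01  2.57864722e-01  2.05233604e-05]
 [ 2.57864723e-01  9.66181031e-01  2.18041150e-05]
 [-1.42067694e-05  2.63589730e-05 -1.00000000e+00]]
```

View pics/top0.png

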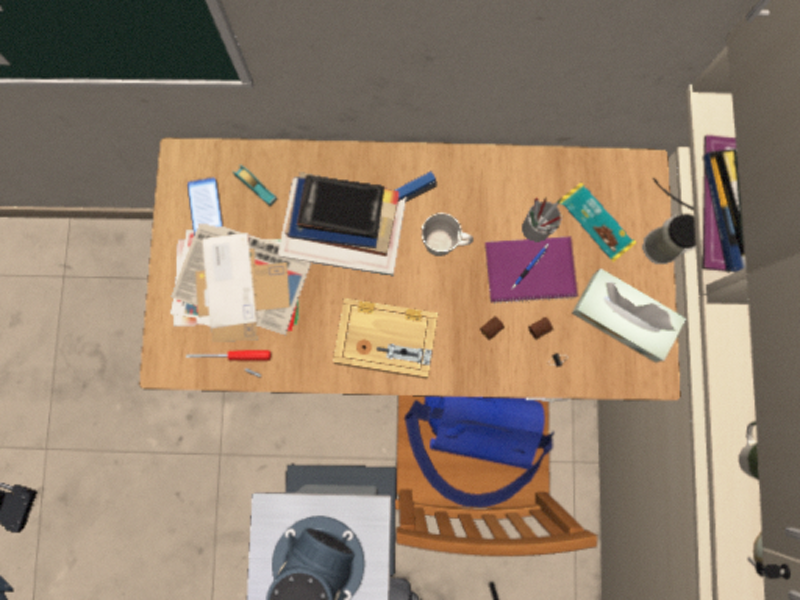

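View pics/scene0.png

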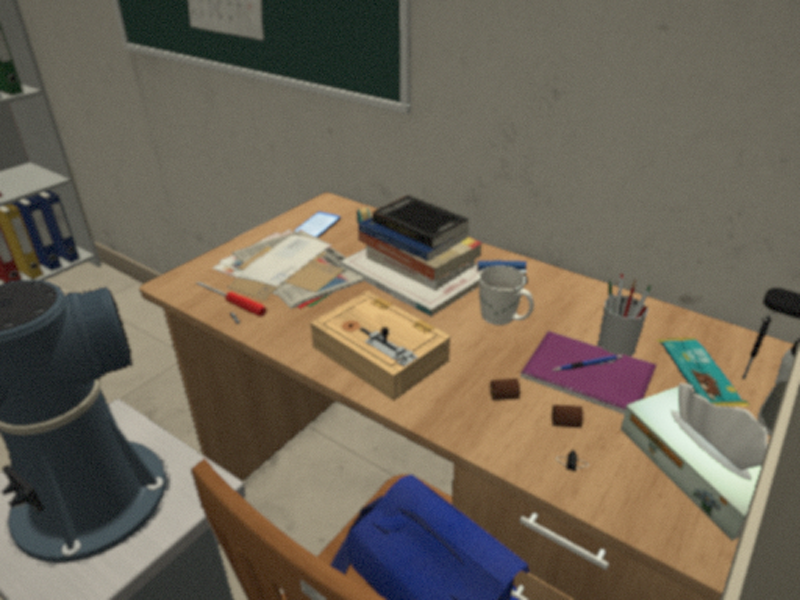

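The top view shows two knob look-alikes at 800x600 px (492,327) and (540,327). In the scene view they are at (505,388) and (567,415). The first is at about (0.535,-0.388), 0.66 m from the base, and the other is 0.73 m away, so the first is the one meant. I'll confirm it in one enlarged crop.

```bash
python3 - <<'E'
from h import *
S=np.load("scene0.npz");T=np.load("top0.npz")
def crop(D,c,w,h,s): 
    x,y=c; return cv2.resize(D["im"][y-h:y+h,x-w:x+w,::-1],(2*w*s,2*h*s),interpolation=cv2.INTER_CUBIC)
a=crop(S,(335,255),40,30,5);b=crop(T,(325,210),40,30,5);c=crop(S,(243,218),40,30,5);d=crop(T,(255,220),40,30,5)
cv2.imwrite("pics/crop1.png",np.vstack([np.hstack([a,b]),np.hstack([c,d])]))
# knob yaw from outlines, box yaw from keeper-grip
for n,D in(("scene",S),("top",T)):
    for r in bot.outline_of(n,"knob")[:3]:
        m=r["mask"]; ys,xs=np.nonzero(m)
        P=at_depth(n,np.c_[xs,ys],D["dp"][ys,xs]); P=P[(P[:,2]>.028)&(P[:,2]<.045)]
        if len(P)<5: print(n,r["p"],px(r),len(P));continue
        (cx,cy),(w,h),a=cv2.minAreaRect((P[:,:2]*1000).astype(np.float32)); print(n,round(r["p"],2),px(r).round(),len(P),(round(cx),round(cy)),(round(w),round(h)),round(a),P[:,:2].mean(0).round(3),P[:,2].max().round(3))
    for t in("cash_box",):
      for r in bot.outline_of(n,t)[:1]:
        ys,xs=np.nonzero(r["mask"]);P=at_depth(n,np.c_[xs,ys],D["dp"][ys,xs]);P=P[(P[:,2]>.053)&(P[:,2]<.066)]
        print(n,t,cv2.minAreaRect((P[:,:2]*1000).astype(np.float32)))
E
```

```text
scene 0.79 [361. 264.] 158 (540, -505) (27, 46) 35 [ 0.538 -0.505] 0.039
scene 0.63 [328. 246.] 141 (536, -393) (32, 48) 38 [ 0.536 -0.392] 0.039
scene cash_box ((507.65869140625, -140.6678924560547), (222.5227508544922, 152.4024200439453), 82.22203063964844)
top 0.57 [313. 212.] 90 (543, -386) (30, 47) 38 [ 0.542 -0.386] 0.042
top 0.49 [345. 209.] 95 (543, -500) (34, 47) 39 [ 0.543 -0.501] 0.043
top cash_box ((510.09539794921875, -137.24014282226562), (219.83828735351562, 150.94161987304688), 82.1767578125)
```

View pics/crop1.png

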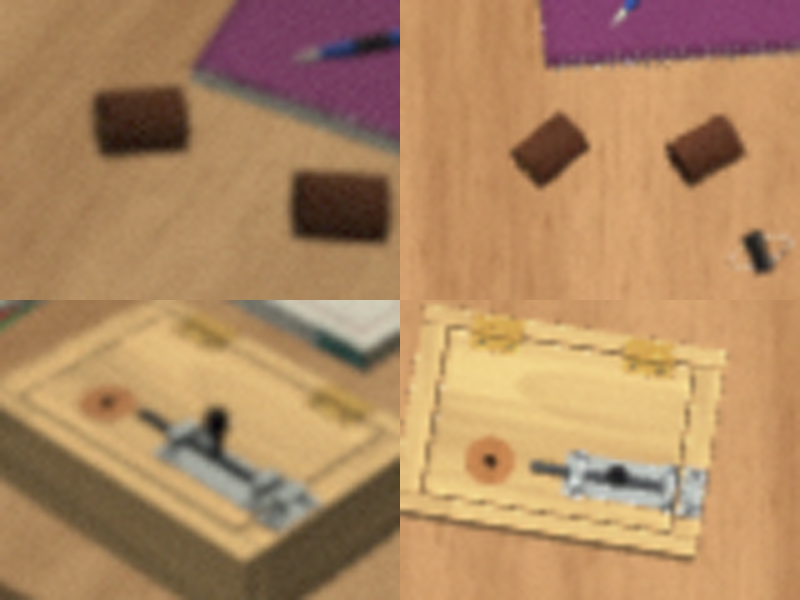

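The crop confirms the first knob at top crop (550,150) as the nearest one. Its axis runs at about 128° in world, and the hole isn't visible from either camera. The bolt's black grip is at top (617,475) and the keeper at (690,492). Next I'll triangulate the grip and keeper.

```bash
python3 - <<'E'
from h import *
def tri(a,b):
    o1,D1,_=ray("scene",[a]);o2,D2,_=ray("top",[b]);D1,D2=D1[0]/np.linalg.norm(D1[0]),D2[0]/np.linalg.norm(D2[0])
    A=np.c_[D1,-D2];s=np.linalg.lstsq(A,o2-o1,rcond=None)[0];p,q=o1+s[0]*D1,o2+s[1]*D2;return ((p+q)/2).round(3),np.linalg.norm(p-q).round(4)
c=np.array([.5085,-.139]);th=np.radians(-7.8);R=np.array([[np.cos(th),-np.sin(th)],[np.sin(th),np.cos(th)]])
for nm,a,b,z in(("grip",(246.2,212),(258.4,225),.097),("keeper",(261.5,228.5),(273,228.4),.072)):
    print(nm,tri(a,b))
    for n,p in(("scene",a),("top",b)):
        P=at_z(n,[p],z)[0]; print(n,P.round(3),((P[:2]-c)@R).round(4))
for n in("scene","top"):
    D=np.load(f"{n}0.npz");ys,xs=np.nonzero(D["dp"]>0);P=at_depth(n,np.c_[xs,ys],D["dp"][ys,xs])
    q=(P[:,:2]-c)@R; k=(abs(q[:,0])<.07)&(abs(q[:,1])<.11)&(P[:,2]>.084)&(P[:,2]<.12)
    print(n,k.sum(),np.c_[xs,ys,P.round(3)][k][:14], P[k].mean(0), q[k].mean(0))
E
```

```text
grip (array([ 0.474, -0.181,  0.094]), np.float64(0.0013))
scene [ 0.471 -0.184  0.097] [-0.0313 -0.05  ]
top [ 0.473 -0.181  0.097] [-0.0294 -0.0459]
keeper (array([ 0.467, -0.235,  0.065]), np.float64(0.0054))
scene [ 0.462 -0.241  0.072] [-0.0318 -0.1077]
top [ 0.465 -0.233  0.072] [-0.0308 -0.0986]
scene 32 [[ 2.45e+02  2.09e+02  4.77e-01 -1.76e-01  1.00e-01]
 [ 2.46e+02  2.09e+02  4.76e-01 -1.80e-01  1.02e-01]
 [ 2.47e+02  2.09e+02  4.82e-01 -1.79e-01  9.80e-02]
 [ 2.44e+02  2.10e+02  4.70e-01 -1.78e-01  1.01e-01]
 [ 2.45e+02  2.10e+02  4.71e-01 -1.80e-01  1.01e-01]
 [ 2.46e+02  2.10e+02  4.72e-01 -1.83e-01  1.02e-01]
 [ 2.47e+02  2.10e+02  4.75e-01 -1.84e-01  1.01e-01]
 [ 2.48e+02  2.10e+02  4.79e-01 -1.84e-01  9.90e-02]
 [ 2.43e+02  2.11e+02  4.70e-01 -1.74e-01  9.70e-02]
 [ 2.44e+02  2.11e+02  4.69e-01 -1.78e-01  9.80e-02]
 [ 2.45e+02  2.11e+02  4.70e-01 -1.81e-01  9.90e-02]
 [ 2.46e+02  2.11e+02  4.70e-01 -1.84e-01  1.01e-01]
 [ 2.47e+02  2.11e+02  4.70e-01 -1.88e-01  1.03e-01]
 [ 2.48e+02  2.11e+02  4.75e-01 -1.87e-01  9.90e-02]] [ 0.47090813 -0.18262983  0.09648935] [-0.03132281 -0.04832797]
top 17 [[ 2.57e+02  2.23e+02  4.80e-01 -1.76e-01  9.80e-02]
 [ 2.58e+02  2.23e+02  4.79e-01 -1.79e-01  1.06e-01]
 [ 2.59e+02  2.23e+02  4.80e-01 -1.82e-01  1.03e-01]
 [ 2.56e+02  2.24e+02  4.76e-01 -1.72e-01  1.01e-01]
 [ 2.57e+02  2.24e+02  4.76e-01 -1.76e-01  9.90e-02]
 [ 2.58e+02  2.24e+02  4.76e-01 -1.79e-01  1.01e-01]
 [ 2.59e+02  2.24e+02  4.76e-01 -1.82e-01  1.01e-01]
 [ 2.56e+02  2.25e+02  4.73e-01 -1.72e-01  9.70e-02]
 [ 2.57e+02  2.25e+02  4.73e-01 -1.76e-01  1.02e-01]
 [ 2.58e+02  2.25e+02  4.73e-01 -1.79e-01  1.01e-01]
 [ 2.59e+02  2.25e+02  4.73e-01 -1.83e-01  1.01e-01]
 [ 2.60e+02  2.25e+02  4.73e-01 -1.86e-01  9.80e-02]
 [ 2.56e+02  2.26e+02  4.70e-01 -1.72e-01  9.50e-02]
 [ 2.57e+02  2.26e+02  4.70e-01 -1.76e-01  9.50e-02]] [ 0.4737     -0.17826493  0.09916361] [-0.02914916 -0.04362455]
```

Call:
apply_moves(plan=[0.6,-1,0,0.1,0.6,-1,0,0.1,0.6,-1,0,0.1,0.6,-1,0,0.1,0.6,-1,0,0.1,0.6,-1,0,0.1,0.6,-1,0,0.1,0.3,-1,0,0,0.3,-1,0,0,0.3,-1,0,0,0.3,-1,0,0,0.3,-1,-0.3,0], grip=1)

```text
time_s: 2.6
position: [0.4478, 0.0018, 0.2086]
tcp_rot: [[-0.99, 0.138, 0.004], [0.138, 0.99, -0.001], [-0.004, -0.0, -1.0]]
force: [0.6, 0.6, -0.2]
opening: 0.008
grasp_force: 0.0
```

Call:
apply_moves(plan=[0.2,-1,0,0,0.2,-1,-0.5,0,0.22,-0.86,-0.5,0,0,0,-0.8,0,0,0,-0.6,0,0,0,-0.1,0,0,0,0,0])

```text
time_s: 3.48
position: [0.4775, -0.1392, 0.0829]
tcp_rot: [[-0.99, 0.138, 0.0], [0.138, 0.99, -0.0], [-0.0, -0.0, -1.0]]
force: [-0.0, 0.6, 0.3]
opening: 0.008
grasp_force: 0.0
```

```bash
python3 - <<'E'
from h import *
s=bot.read_state();print(s["position"],s["force"])
im,dp=bot.capture("scene")
cv2.imwrite("pics/push0.png",cv2.resize(im[158:258,183:303,::-1],(720,600),interpolation=cv2.INTER_CUBIC))
E
```

```text
[ 0.47751627 -0.1392418   0.08291857] [-0.01868788  0.57026946  0.25628619]
```

View pics/push0.png

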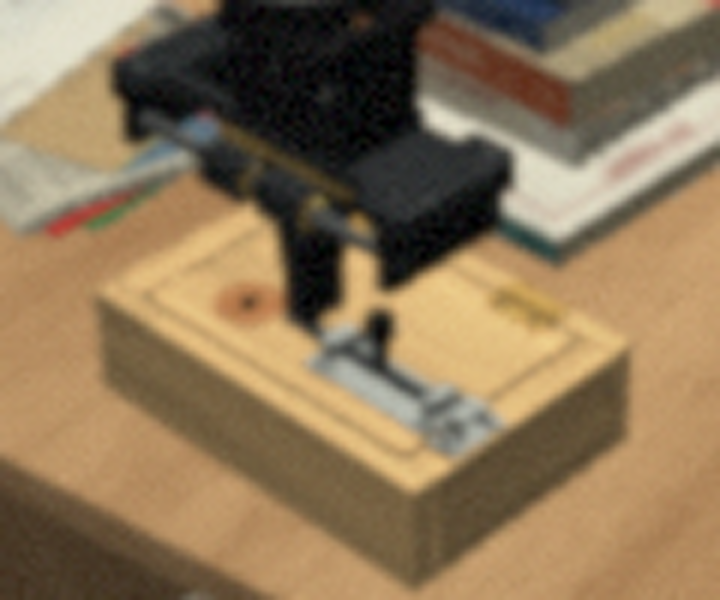

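The picture shows the closed fingertips at (310,310), in line behind the bolt grip at (380,325) and clear of the strap. I'll push.

Call:
apply_moves(plan=[-0.03,-0.25,0,0,-0.03,-0.2,0,0,-0.03,-0.2,0,0,-0.02,-0.15,0,0])

```text
time_s: 4.03
position: [0.4718, -0.1799, 0.0829]
tcp_rot: [[-0.99, 0.139, 0.001], [0.139, 0.99, -0.0], [-0.001, 0.0, -1.0]]
force: [0.9, 2.1, 0.7]
opening: 0.003
grasp_force: 1.1
```

Call:
apply_moves(plan=[-0.01,-0.06,0,0,0,0,0,0])

```text
time_s: 4.28
position: [0.4709, -0.1825, 0.0824]
tcp_rot: [[-0.99, 0.138, -0.001], [0.138, 0.99, -0.0], [0.0, -0.0, -1.0]]
force: [-0.2, 0.2, -0.3]
opening: 0.004
grasp_force: 0.0
```

Call:
apply_moves(plan=[-0.01,-0.06,0,0,0,0,0,0])

```text
time_s: 4.53
position: [0.4703, -0.185, 0.0824]
tcp_rot: [[-0.99, 0.138, -0.001], [0.138, 0.99, 0.0], [0.001, 0.0, -1.0]]
force: [0.6, 0.7, 0.2]
opening: 0.004
grasp_force: 0.5
```

Call:
apply_moves(plan=[-0.01,-0.06,0,0,0,0,0,0])

```text
time_s: 4.78
position: [0.4699, -0.1879, 0.0824]
tcp_rot: [[-0.99, 0.138, -0.0], [0.138, 0.99, 0.001], [0.0, 0.001, -1.0]]
force: [0.7, 2.1, -0.1]
opening: 0.006
grasp_force: 1.3
```

Call:
apply_moves(plan=[-0.01,-0.06,0,0,0,0,0,0])

```text
time_s: 5.03
position: [0.4697, -0.1885, 0.0824]
tcp_rot: [[-0.99, 0.14, 0.0], [0.14, 0.99, 0.005], [0.001, 0.005, -1.0]]
force: [4.9, 10.5, 1.1]
opening: 0.006
grasp_force: 5.7
```

Call:
apply_moves(plan=[-0.01,-0.04,0,0,0,0,0,0])

```text
time_s: 5.28
position: [0.4695, -0.1888, 0.0824]
tcp_rot: [[-0.99, 0.141, 0.001], [0.141, 0.99, 0.007], [0.0, 0.007, -1.0]]
force: [7.4, 16.4, 2.4]
opening: 0.003
grasp_force: 8.5
```

The bolt is against its stop, with the force rising to 16 N and no further travel. I'll back off, turn and go above the knob, then look.

Call:
apply_moves(plan=[0.05,0.4,0,0,0,0.1,1,0,0,0,0.8,0,0.27,-0.9,0,-0.9,0.27,-0.9,0,-0.9,0.27,-0.9,0,-0.9,0.27,-0.9,0,-0.9,0.27,-0.9,0,-0.8,0,0,0,0], grip=-1)

```text
time_s: 6.4
position: [0.5395, -0.3974, 0.1723]
tcp_rot: [[-0.614, 0.789, 0.001], [0.789, 0.614, -0.004], [-0.004, -0.001, -1.0]]
force: [0.2, -0.2, 0.1]
opening: 0.944
grasp_force: 0.0
```

```bash
python3 - <<'E'
from h import *
s=bot.read_state();print(s["position"],s["force"],s["joint_positions"])
I=[]
for n in("scene","top"):
    im,dp=bot.capture(n)
    c=(250,220) if n=="scene" else (262,220)
    I.append(cv2.resize(im[c[1]-35:c[1]+35,c[0]-35:c[0]+35,::-1],(400,400),interpolation=cv2.INTER_CUBIC))
    c=np.array([.5085,-.139]);th=np.radians(-7.8);R=np.array([[np.cos(th),-np.sin(th)],[np.sin(th),np.cos(th)]])
    ys,xs=np.nonzero(dp>0);P=at_depth(n,np.c_[xs,ys],dp[ys,xs])
    q=(P[:,:2]-c)@R; k=(abs(q[:,0])<.06)&(abs(q[:,1])<.11)&(P[:,2]>.084)&(P[:,2]<.11)
    print(n,k.sum(),q[k].mean(0))
cv2.imwrite("pics/bolt1.png",np.hstack(I))
E
```

```text
[ 0.53950803 -0.39738919  0.17228005] [ 0.16743177 -0.17131704  0.12753097] [-45.86011207  36.75383641  77.98982226  -0.11861775  65.05445411
 -83.69677295]
scene 33 [-0.03025585 -0.07299462]
top 18 [-0.02921209 -0.06798583]
```

View pics/bolt1.png

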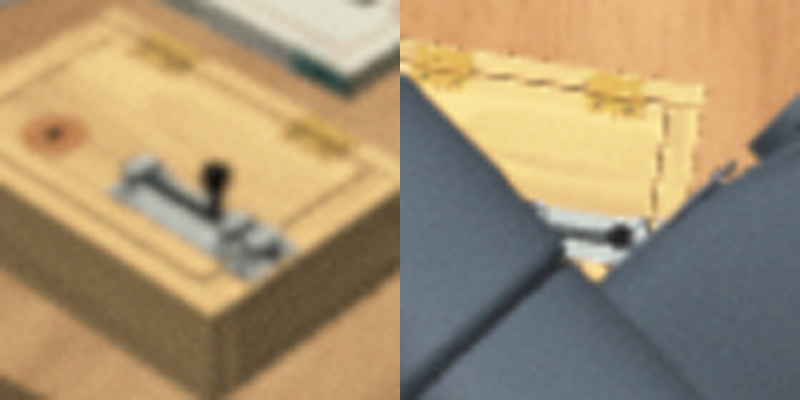

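The bolt handle has moved next to the keeper-side strap, at (215,185) in the scene crop and (620,235) in the top crop. It travelled about 24.5 mm and met a hard stop, so it is home. Next I'll grasp the knob at its middle.

Call:
apply_moves(plan=[0,0.15,-1,0,0,0,-1,0,0,0,-0.8,0,0,0,-0.4,0,0,0,-0.18,0,0,0,0,0])

```text
time_s: 7.25
position: [0.5395, -0.3857, 0.0041]
tcp_rot: [[-0.617, 0.787, 0.001], [0.787, 0.617, -0.001], [-0.001, 0.0, -1.0]]
force: [-0.5, 0.2, 0.2]
opening: 1.0
grasp_force: 0.0
```

Call:
apply_moves(plan=[0,0,0,0,0,0,0,0,0,0,0,0,0,0,0,0,0,0,0,0], grip=1)

```text
time_s: 7.88
position: [0.5391, -0.3857, 0.0036]
tcp_rot: [[-0.616, 0.787, -0.0], [0.787, 0.616, -0.0], [-0.0, -0.0, -1.0]]
force: [-0.3, -0.3, -0.4]
opening: 0.518
grasp_force: 0.0
```

Call:
apply_moves(plan=[0,0,0,0,0,0,0,0,0,0,0,0])

```text
time_s: 8.25
position: [0.5391, -0.3856, 0.0035]
tcp_rot: [[-0.616, 0.787, -0.0], [0.787, 0.616, 0.0], [0.0, -0.0, -1.0]]
force: [-0.0, -0.6, 0.1]
opening: 0.413
grasp_force: 29.5
```

Call:
apply_moves(plan=[0,0,1,0,0,0,1,-0.9,-0.2,0,1,-1,-0.2,0,0.6,-1,-0.2,0,0,-1,-0.2,0,0,-1,0,0,0,-1,0,0,0,-1,0,0,0,-1,0,0,0,-1,0,0,0,-1,0,0,0,-0.4])

```text
time_s: 9.75
position: [0.4989, -0.3854, 0.1833]
tcp_rot: [[0.907, 0.421, -0.0], [0.421, -0.907, 0.001], [-0.0, -0.001, -1.0]]
force: [-0.6, -0.2, 0.0]
opening: 0.418
grasp_force: 29.5
```

```bash
python3 - <<'E'
from h import *
s=bot.read_state();p=np.array(s["position"]);print(p,s["opening"],s["grasp_force"],s["joint_positions"])
im,dp=bot.capture("scene")
u=proj("scene",[p+[0,0,.015]])[0];print(u)
x,y=u.astype(int)
cv2.imwrite("pics/end1.png",cv2.resize(im[y-30:y+30,x-40:x+40,::-1],(800,600),interpolation=cv2.INTER_CUBIC))
for t in("knob_hole","knob_centre"):
  for r in bot.pinpoint("scene",t)[:3]: print(t,r["p"],px(r).round(1))
E
```

```text
[ 0.49892423 -0.38536321  0.18327529] 0.4178816353727693 29.499382036296993 [-4.78241547e+01  3.31802224e+01  8.34544688e+01  2.22169863e-03
  6.34047801e+01  1.72803518e+01]
[319.76246638 201.93385566]
knob_hole 0.73 [319.6 196.2]
knob_hole 0.64 [376.  266.5]
knob_centre 0.77 [360.6 264.7]
knob_centre 0.69 [322.  203.7]
```

View pics/end1.png

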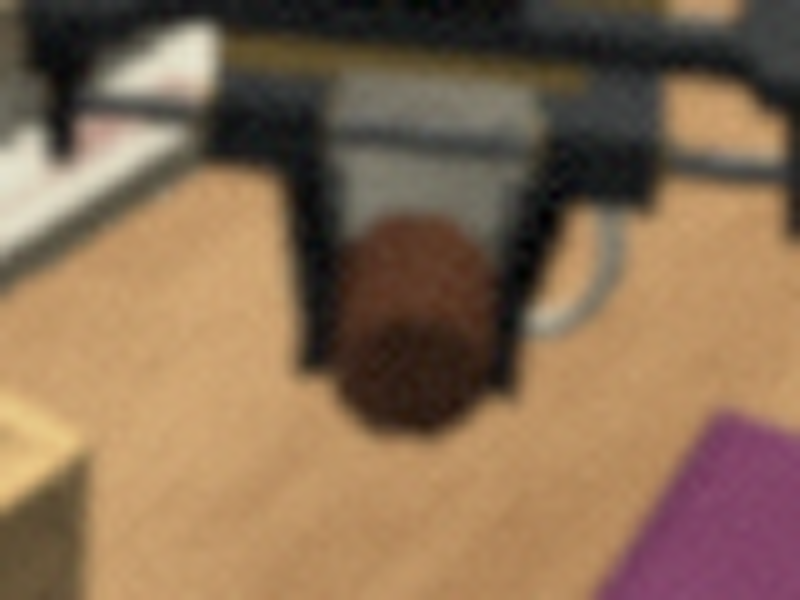

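The end facing the camera, at (415,375), is plain with no brass rim, so the hole is at the far end, which now points at 25° in world. The tool can't tilt, so I'll swing the hole end up against the free right-hand top edge of the fixed box, clear of the keeper. First I'll turn the hole end towards the box and hover.

Call:
apply_moves(plan=[0.1,0.2,0,0.95,0.1,0.3,0,0.95,0.1,0.4,0,0.95,0.1,0.5,0,0.95,0.1,0.5,0,0.95,0.04,0.38,-0.6,0.98,0,0,-0.7,0,0,0,-0.6,0,0,0,0,0])

```text
time_s: 11.02
position: [0.5245, -0.2703, 0.0864]
tcp_rot: [[0.132, 0.991, -0.005], [0.991, -0.132, 0.004], [0.003, -0.005, -1.0]]
force: [0.5, 0.5, -0.6]
opening: 0.417
grasp_force: 29.5
```

```bash
python3 - <<'E'
from h import *
s=bot.read_state();p=np.array(s["position"]);print(p,s["tcp_rot"][:2],s["opening"])
im,dp=bot.capture("scene"); np.savez("hov.npz",im=im,dp=dp)
x,y=proj("scene",[p])[0].astype(int);print(x,y)
cv2.imwrite("pics/hov.png",cv2.resize(im[y-30:y+30,x-40:x+40,::-1],(800,600),interpolation=cv2.INTER_CUBIC))
# box edge corners in scene pixels: print predicted
c=np.array([.5085,-.139]);th=np.radians(-7.8);R=np.array([[np.cos(th),-np.sin(th)],[np.sin(th),np.cos(th)]])
E_=[list(c+R@np.array(q))+[.06] for q in((-.075,-.11),(.035,-.11),(.075,-.11))]
print((proj("scene",E_)-[x-40,y-30])*10)
print("tool in box",(p[:2]-c)@R)
E
```

```text
[ 0.52451677 -0.27031668  0.08640554] [[ 0.13196912  0.99124331 -0.00456642]
 [ 0.99124951 -0.13195355  0.00356032]] 0.41714068386764874
283 216
[[ 78.68737654 540.53087379]
 [354.18639424 350.98354599]
 [446.33348188 287.58207762]]
tool in box [ 0.03369029 -0.12792799]
```

View pics/hov.png

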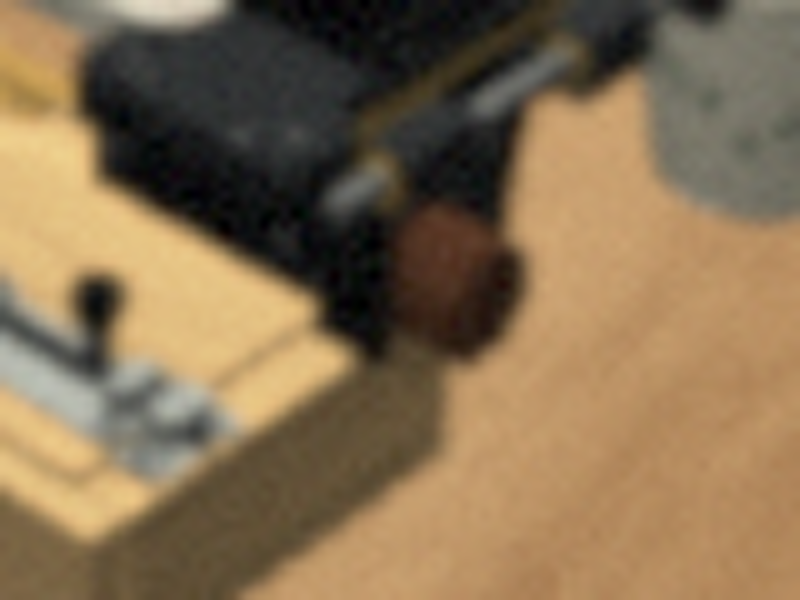

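The knob is held level beside the box's right wall, with its plain end towards the camera at (495,295). The bolt handle and keeper at (170,420) are well clear. The wall edge shows about 2 mm further out than predicted, so I'll shift out 3 mm and lower in steps.

Call:
apply_moves(plan=[0,-0.06,-0.36,0,0,0,-0.15,0,0,0,0,0])

```text
time_s: 11.45
position: [0.5257, -0.2745, 0.0626]
tcp_rot: [[0.133, 0.991, -0.001], [0.991, -0.133, 0.001], [0.001, -0.001, -1.0]]
force: [-0.1, -0.0, -0.5]
opening: 0.416
grasp_force: 29.5
```

Call:
apply_moves(plan=[0,0,-0.1,0,0,0,0,0])

```text
time_s: 11.7
position: [0.526, -0.2746, 0.058]
tcp_rot: [[0.133, 0.991, -0.0], [0.991, -0.133, 0.0], [0.0, -0.0, -1.0]]
force: [0.1, 1.1, -0.1]
opening: 0.415
grasp_force: 29.5
```

Call:
apply_moves(plan=[0,0,-0.1,0,0,0,0,0])

```text
time_s: 11.95
position: [0.5259, -0.2744, 0.0527]
tcp_rot: [[0.133, 0.991, -0.001], [0.991, -0.133, 0.0], [0.0, -0.001, -1.0]]
force: [-0.1, -1.1, 0.3]
opening: 0.417
grasp_force: 29.5
```

```bash
python3 - <<'E'
from h import *
p=np.array(bot.read_state()["position"])
im,dp=bot.capture("scene")
x,y=proj("scene",[p])[0].astype(int);print(x,y)
cv2.imwrite("pics/piv.png",cv2.resize(im[y-30:y+30,x-40:x+40,::-1],(800,600),interpolation=cv2.INTER_CUBIC))
E
```

```text
284 226
```

View pics/piv.png

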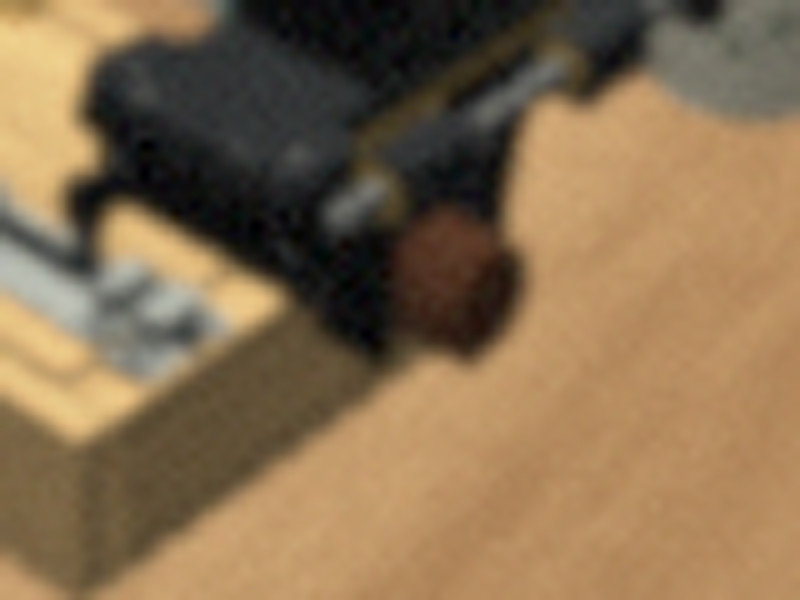

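The knob is still level and there's no contact force, so its hole end passed just outside the wall. I'll feel sideways for the wall to get the overlap.

Call:
apply_moves(plan=[0,0.03,0,0,0,0,0,0])

```text
time_s: 12.25
position: [0.5261, -0.273, 0.0531]
tcp_rot: [[0.133, 0.991, 0.0], [0.991, -0.133, -0.0], [-0.0, 0.0, -1.0]]
force: [-0.9, -0.9, -0.5]
opening: 0.412
grasp_force: 29.5
```

Call:
apply_moves(plan=[0,0.03,0,0,0,0,0,0])

```text
time_s: 12.5
position: [0.5263, -0.2724, 0.0533]
tcp_rot: [[0.133, 0.991, 0.001], [0.991, -0.133, -0.001], [-0.001, 0.001, -1.0]]
force: [-0.9, -2.5, -0.6]
opening: 0.413
grasp_force: 29.5
```

Call:
apply_moves(plan=[0,0.03,0,0,0,0,0,0])

```text
time_s: 12.75
position: [0.5264, -0.2722, 0.0534]
tcp_rot: [[0.132, 0.991, 0.001], [0.991, -0.132, -0.003], [-0.003, 0.001, -1.0]]
force: [-1.4, -6.0, -0.6]
opening: 0.411
grasp_force: 29.5
```

Contact is at TCP y = -0.2726. I'll back off, rise, move in for about 4.5 mm of overlap and lower again.

Call:
apply_moves(plan=[0,-0.08,0,0,0,0,0.35,0,0,0.12,0,0,0,0,-0.14,0,0,0,0,0])

```text
time_s: 13.38
position: [0.5259, -0.2674, 0.063]
tcp_rot: [[0.133, 0.991, -0.001], [0.991, -0.133, 0.001], [0.001, -0.001, -1.0]]
force: [0.1, 1.3, -1.0]
opening: 0.414
grasp_force: 29.5
```

Call:
apply_moves(plan=[0,0,-0.06,0,0,0,0,0])

```text
time_s: 13.62
position: [0.5257, -0.2683, 0.0614]
tcp_rot: [[0.132, 0.991, -0.001], [0.991, -0.132, -0.0], [-0.0, -0.001, -1.0]]
force: [-2.0, -0.0, 8.2]
opening: 0.41
grasp_force: 30.0
```

Call:
apply_moves(plan=[0,0,-0.06,0,0,0,0,0])

```text
time_s: 13.88
position: [0.5257, -0.2693, 0.0593]
tcp_rot: [[0.132, 0.991, -0.001], [0.991, -0.132, -0.002], [-0.002, -0.0, -1.0]]
force: [-4.4, -1.6, 12.6]
opening: 0.408
grasp_force: 30.0
```

Contact, and the knob is turning. I'll continue down.

Call:
apply_moves(plan=[0,0,-0.06,0,0,0,0,0])

```text
time_s: 14.12
position: [0.5256, -0.2703, 0.0567]
tcp_rot: [[0.131, 0.991, -0.001], [0.991, -0.131, -0.004], [-0.004, -0.0, -1.0]]
force: [-6.1, -3.3, 13.9]
opening: 0.41
grasp_force: 30.0
```

Call:
apply_moves(plan=[0,0,-0.06,0,0,0,0,0])

```text
time_s: 14.38
position: [0.5255, -0.271, 0.0537]
tcp_rot: [[0.131, 0.991, -0.001], [0.991, -0.131, -0.005], [-0.005, 0.0, -1.0]]
force: [-6.6, -5.5, 13.1]
opening: 0.409
grasp_force: 30.0
```

Call:
apply_moves(plan=[0,-0.04,-0.06,0,0,0,0,0])

```text
time_s: 14.62
position: [0.5254, -0.2719, 0.0502]
tcp_rot: [[0.132, 0.991, -0.001], [0.991, -0.132, -0.003], [-0.003, -0.001, -1.0]]
force: [-4.9, -3.0, 12.1]
opening: 0.412
grasp_force: 30.0
```

Call:
apply_moves(plan=[0,-0.02,-0.08,0,0,0,0,0])

```text
time_s: 14.88
position: [0.5255, -0.2726, 0.0458]
tcp_rot: [[0.132, 0.991, -0.001], [0.991, -0.132, -0.002], [-0.002, -0.001, -1.0]]
force: [-4.1, -4.0, 9.3]
opening: 0.409
grasp_force: 30.0
```

Call:
apply_moves(plan=[0,0,-0.08,0,0,0,0,0])

```text
time_s: 15.12
position: [0.5259, -0.2729, 0.0417]
tcp_rot: [[0.132, 0.991, -0.0], [0.991, -0.132, -0.003], [-0.003, 0.0, -1.0]]
force: [-3.9, -4.5, 9.1]
opening: 0.409
grasp_force: 30.0
```

Call:
apply_moves(plan=[0,0,-0.08,0,0,0,0,0])

```text
time_s: 15.38
position: [0.527, -0.2737, 0.038]
tcp_rot: [[0.132, 0.991, 0.002], [0.991, -0.132, -0.004], [-0.004, 0.003, -1.0]]
force: [-1.6, -4.0, 8.0]
opening: 0.409
grasp_force: 30.0
```

```bash
python3 - <<'E'
from h import *
p=np.array(bot.read_state()["position"])
im,dp=bot.capture("scene")
x,y=proj("scene",[p])[0].astype(int);print(x,y)
cv2.imwrite("pics/piv2.png",cv2.resize(im[y-30:y+30,x-40:x+40,::-1],(800,600),interpolation=cv2.INTER_CUBIC))
for r in bot.pinpoint("scene","knob_hole")[:3]: print(r["p"],(px(r)-[x-40,y-30])*10)
E
```

```text
284 230
0.73 [1299.136  658.816]
0.44 [366.784 174.976]
```

View pics/piv2.png

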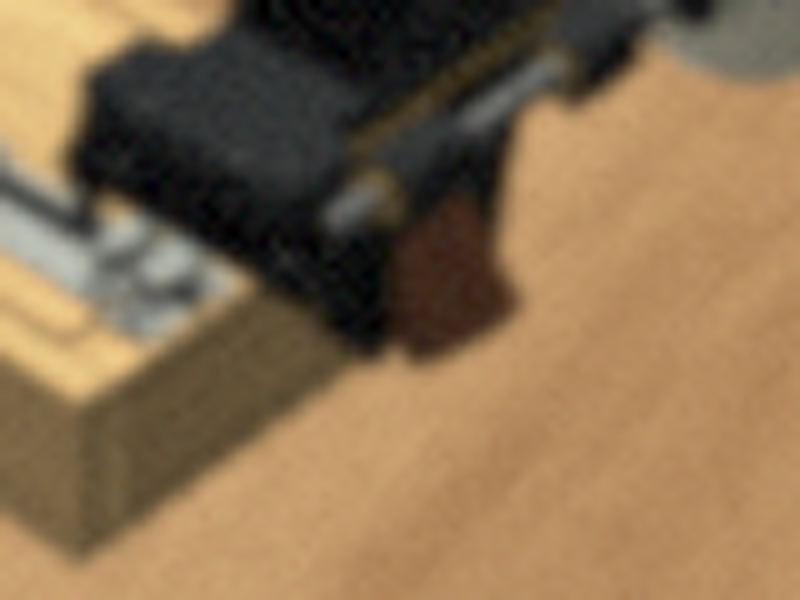

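The knob is now nearly upright: its plain end is at (450,345), pointing down and tilted slightly outward, and the bolt handle at (85,200) is clear. I'll press towards the wall to square it.

Call:
apply_moves(plan=[0,0.06,0,0,0,0,0,0])

```text
time_s: 15.72
position: [0.5272, -0.2735, 0.0382]
tcp_rot: [[0.131, 0.991, 0.003], [0.991, -0.131, -0.009], [-0.009, 0.004, -1.0]]
force: [-3.9, -10.5, 6.2]
opening: 0.406
grasp_force: 30.0
```

Call:
apply_moves(plan=[0,0.06,0,0,0,0,0,0])

```text
time_s: 15.98
position: [0.5278, -0.2731, 0.0386]
tcp_rot: [[0.13, 0.992, 0.005], [0.991, -0.13, -0.013], [-0.013, 0.007, -1.0]]
force: [-5.8, -15.9, 7.0]
opening: 0.412
grasp_force: 30.0
```

Call:
apply_moves(plan=[0,0.06,0,0,0,0,0,0])

```text
time_s: 16.23
position: [0.5287, -0.2725, 0.0393]
tcp_rot: [[0.13, 0.992, 0.007], [0.991, -0.129, -0.017], [-0.016, 0.01, -1.0]]
force: [-7.2, -20.9, 8.4]
opening: 0.406
grasp_force: 30.0
```

Call:
apply_moves(plan=[0,-0.4,0,0,0,-0.76,0,0,0,0,-0.3,0,0,0,0,0])

```text
time_s: 16.73
position: [0.5243, -0.3183, 0.0193]
tcp_rot: [[0.134, 0.991, -0.004], [0.991, -0.134, 0.004], [0.004, -0.005, -1.0]]
force: [-0.6, 0.6, -0.9]
opening: 0.406
grasp_force: 30.0
```

Call:
apply_moves(plan=[0,0,-0.12,0,0,0,0,0])

```text
time_s: 16.98
position: [0.5258, -0.3188, 0.0149]
tcp_rot: [[0.132, 0.991, -0.001], [0.991, -0.132, 0.001], [0.001, -0.002, -1.0]]
force: [0.2, 0.1, -1.1]
opening: 0.409
grasp_force: 30.0
```

Call:
apply_moves(plan=[0,0,-0.05,0,0,0,0,0])

```text
time_s: 17.23
position: [0.5262, -0.3199, 0.0131]
tcp_rot: [[0.133, 0.991, -0.0], [0.991, -0.133, 0.0], [0.0, -0.0, -1.0]]
force: [0.7, -0.1, -0.4]
opening: 0.411
grasp_force: 30.0
```

Call:
apply_moves(plan=[0,0,-0.05,0,0,0,0,0])

```text
time_s: 17.48
position: [0.5263, -0.3203, 0.0106]
tcp_rot: [[0.133, 0.991, 0.0], [0.991, -0.133, -0.0], [-0.0, 0.0, -1.0]]
force: [0.5, -0.1, -0.7]
opening: 0.412
grasp_force: 30.0
```

Call:
apply_moves(plan=[0,0,-0.05,0,0,0,0,0])

```text
time_s: 17.73
position: [0.5265, -0.3203, 0.01]
tcp_rot: [[0.133, 0.991, 0.001], [0.991, -0.133, -0.001], [-0.001, 0.001, -1.0]]
force: [-0.9, 1.4, 11.7]
opening: 0.412
grasp_force: 30.0
```

Call:
apply_moves(plan=[0,0,-0.05,0,0,0,0,0])

```text
time_s: 17.98
position: [0.5265, -0.3203, 0.0096]
tcp_rot: [[0.133, 0.991, 0.001], [0.991, -0.133, -0.001], [-0.001, 0.001, -1.0]]
force: [-3.8, 4.9, 23.9]
opening: 0.409
grasp_force: 30.0
```

Firm contact with the desk at TCP z = 0.010, so the plain end is down. I'll ease off, open slightly so it stands square, then rise and step aside to check it.

Call:
apply_moves(plan=[0,0,0.06,0,0,0,0,0])

```text
time_s: 18.23
position: [0.5264, -0.3203, 0.01]
tcp_rot: [[0.133, 0.991, 0.001], [0.991, -0.133, -0.001], [-0.001, 0.001, -1.0]]
force: [-1.1, 2.1, 10.2]
opening: 0.413
grasp_force: 30.0
```

Call:
apply_moves(plan=[0,0,0,0,0,0,0,0,0,0,0,0,0,0,0,0,0,0,0.2,0,0,0,0.6,0,0,0,1,0,0,0,1,0,0,1,0.4,0,0,1,0,0,0,1,0,0,0,0,0,0], grip=-0.15)

```text
time_s: 19.73
position: [0.5251, -0.1664, 0.1693]
tcp_rot: [[0.129, 0.992, -0.001], [0.992, -0.129, 0.001], [0.001, -0.001, -1.0]]
force: [-0.3, -0.2, -0.0]
opening: 0.575
grasp_force: 0.0
```

```bash
python3 - <<'E'
from h import *
print(bot.read_state()["position"])
I=[]
for n in("scene","top"):
    im,dp=bot.capture(n)
    x,y=proj(n,[[.5265,-.32,.025]])[0].astype(int)
    I.append(cv2.resize(im[y-20:y+20,x-20:x+20,::-1],(400,400),interpolation=cv2.INTER_CUBIC))
    for r in bot.pinpoint(n,"knob_hole")[:3]: print(n,r["p"].__round__(2),px(r),at_z(n,[px(r)],.046)[0].round(3))
    ys,xs=np.nonzero(dp>0);P=at_depth(n,np.c_[xs,ys],dp[ys,xs]);k=(np.hypot(P[:,0]-.5265,P[:,1]+.32)<.035)&(P[:,2]>.012)&(P[:,2]<.08)
    Q=P[k];t=Q[Q[:,2]>.04];print(n,k.sum(),len(t),t.mean(0).round(4),np.percentile(Q[:,2],[50,90,98]).round(3))
cv2.imwrite("pics/stand.png",np.hstack(I))
E
```

```text
[ 0.52507709 -0.16635584  0.16925725]
scene 0.74 [374.3232 266.1888] [ 0.531 -0.536  0.046]
scene 0.62 [288.3072 236.0832] [ 0.504 -0.301  0.046]
scene 211 0 [nan nan nan] [0.03  0.037 0.038]
top 0.62 [353.9968 208.2048] [ 0.546 -0.526  0.046]
top 0.52 [285.9008 211.2   ] [ 0.53  -0.28   0.046]
top 107 9 [ 0.5269 -0.3045  0.041 ] [0.033 0.039 0.041]<stdin>:10: RuntimeWarning: Mean of empty slice.
  ret = um.true_divide(
```

View pics/stand.png

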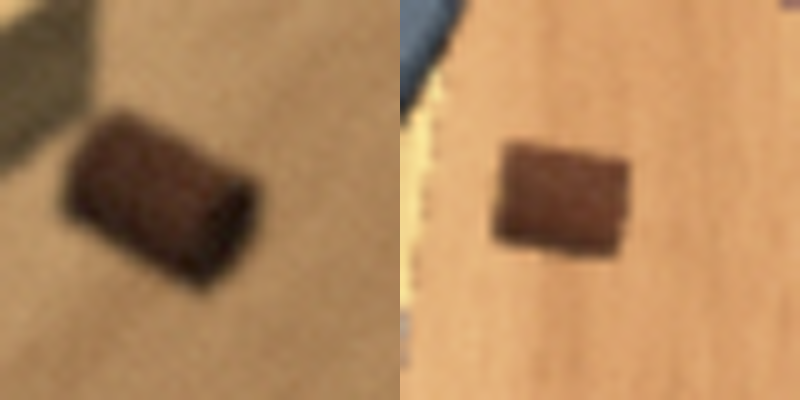

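The knob did not stand: it is lying again with its axis along the box's y and its plain end towards -y, at scene crop (225,235) and top crop (560,200). It hadn't turned far enough before I released it. I'll retry with the grip nearer the plain end for a longer lever, and check the tilt numerically before letting go.

```bash
cat >> h.py <<'E'
def cloud(n,c,r,z0,z1):
    im,dp=bot.capture(n); ys,xs=np.nonzero(dp>0);P=at_depth(n,np.c_[xs,ys],dp[ys,xs]); C=im[ys,xs].astype(float)
    k=(np.hypot(P[:,0]-c[0],P[:,1]-c[1])<r)&(P[:,2]>z0)&(P[:,2]<z1)
    return P[k],C[k],np.c_[xs,ys][k],im
E
python3 - <<'E'
from h import *
for n in("scene","top"):
    P,C,U,_=cloud(n,(.527,-.305),.045,.026,.06)
    k=(C[:,0]<130)&(C[:,0]>C[:,2]+5)
    print(n,k.sum(),cv2.minAreaRect((P[k][:,:2]*1000).astype(np.float32)),P[k].mean(0).round(4))
    for r in bot.pinpoint(n,"knob_centre")[:3]: print(round(r["p"],2),at_z(n,[px(r)],.018)[0].round(3))
print(bot.read_state()["position"],bot.read_state()["tcp_rot"])
E
```

```text
scene 141 ((522.519775390625, -305.362060546875), (28.21783447265625, 47.92440414428711), 1.3813410997390747) [ 0.5215 -0.3069  0.0331]
0.74 [ 0.53  -0.311  0.018]
0.57 [ 0.544 -0.501  0.018]
top 103 ((526.810302734375, -301.8847351074219), (43.578163146972656, 32.67325210571289), 83.29557800292969) [ 0.5267 -0.3021  0.0333]
0.51 [ 0.544 -0.504  0.018]
0.5 [ 0.518 -0.302  0.018]
0.23 [0.459 0.233 0.018]
[ 0.52617341 -0.1712913   0.16844777] [[ 1.34570438e-01  9.90904026e-01  9.49917465e-05]
 [ 9.90904020e-01 -1.34570422e-01 -1.54242290e-04]
 [-1.40056226e-04  1.14884156e-04 -9.99999984e-01]]
```

Call:
apply_moves(plan=[0,-0.93,0,0,0,-0.93,0,0,-0.04,-0.94,-0.4,0,0,0,-1,0,0,0,-1,0,0,0,-0.6,0,0,0,-0.18,0,0,0,0,0], grip=-0.6)

```text
time_s: 21.12
position: [0.5241, -0.3106, 0.0094]
tcp_rot: [[0.134, 0.991, -0.0], [0.991, -0.134, 0.0], [0.0, -0.0, -1.0]]
force: [0.2, -0.7, 1.1]
opening: 0.8
grasp_force: 0.0
```

Call:
apply_moves(plan=[0,0,0,0,0,0,0,0,0,0,0,0,0,0,0,0,0,0,0,0,0,0,0,0], grip=1)

```text
time_s: 21.88
position: [0.5245, -0.3104, 0.01]
tcp_rot: [[0.133, 0.991, 0.001], [0.991, -0.133, -0.001], [-0.0, 0.001, -1.0]]
force: [0.5, 0.5, 4.2]
opening: 0.414
grasp_force: 30.0
```

Call:
apply_moves(plan=[0,0,1,0,0,0,0.4,0,0.02,0.4,0,0,0,0.28,0,0,0,0,-0.06,0,0,0,0,0])

```text
time_s: 22.62
position: [0.5247, -0.2755, 0.0753]
tcp_rot: [[0.132, 0.991, -0.002], [0.991, -0.132, 0.001], [0.001, -0.002, -1.0]]
force: [-0.1, 0.4, -0.4]
opening: 0.412
grasp_force: 30.0
```

Call:
apply_moves(plan=[0,0,-0.08,0,0,0,-0.08,0,0,0,0,0])

```text
time_s: 23.0
position: [0.5252, -0.277, 0.0688]
tcp_rot: [[0.133, 0.991, 0.0], [0.991, -0.133, -0.001], [-0.001, 0.0, -1.0]]
force: [-0.5, -1.8, 3.0]
opening: 0.409
grasp_force: 30.0
```

Call:
apply_moves(plan=[0,0,-0.08,0,0,0,0,0])

```text
time_s: 23.25
position: [0.5252, -0.2782, 0.0658]
tcp_rot: [[0.132, 0.991, 0.001], [0.991, -0.132, -0.003], [-0.003, 0.001, -1.0]]
force: [-2.6, -3.1, 8.1]
opening: 0.409
grasp_force: 30.0
```

Call:
apply_moves(plan=[0,0,-0.08,0,0,0,-0.08,0,0,0,0,0])

```text
time_s: 23.62
position: [0.5252, -0.2796, 0.0582]
tcp_rot: [[0.132, 0.991, 0.001], [0.991, -0.132, -0.006], [-0.005, 0.002, -1.0]]
force: [-5.1, -4.9, 9.5]
opening: 0.41
grasp_force: 30.0
```

Call:
apply_moves(plan=[0,0,-0.08,0,0,0,-0.08,0,0,0,0,0])

```text
time_s: 24.0
position: [0.5252, -0.2797, 0.0501]
tcp_rot: [[0.132, 0.991, 0.001], [0.991, -0.132, -0.006], [-0.005, 0.002, -1.0]]
force: [-4.4, -6.4, 9.1]
opening: 0.418
grasp_force: 30.0
```

Call:
apply_moves(plan=[0,0,-0.08,0,0,0,-0.08,0,0,0,0,0])

```text
time_s: 24.38
position: [0.5253, -0.2789, 0.0418]
tcp_rot: [[0.132, 0.991, 0.001], [0.991, -0.132, -0.004], [-0.004, 0.002, -1.0]]
force: [-4.8, -5.1, 6.5]
opening: 0.413
grasp_force: 30.0
```

Call:
apply_moves(plan=[0,0,-0.08,0,0,0,-0.08,0,0,0,0,0])

```text
time_s: 24.75
position: [0.5269, -0.2798, 0.0341]
tcp_rot: [[0.133, 0.991, 0.005], [0.991, -0.133, -0.006], [-0.006, 0.006, -1.0]]
force: [-1.6, -5.6, 7.1]
opening: 0.409
grasp_force: 30.0
```

Call:
apply_moves(plan=[0,0.06,-0.04,0,0,0.06,0,0,0,0,0,0])

```text
time_s: 25.12
position: [0.5274, -0.2786, 0.0327]
tcp_rot: [[0.131, 0.991, 0.007], [0.991, -0.131, -0.014], [-0.013, 0.008, -1.0]]
force: [-6.0, -16.8, 5.3]
opening: 0.407
grasp_force: 30.0
```

Call:
apply_moves(plan=[0,0.06,0,0,0,0,0,0])

```text
time_s: 25.38
position: [0.528, -0.2778, 0.033]
tcp_rot: [[0.13, 0.991, 0.008], [0.991, -0.13, -0.017], [-0.016, 0.011, -1.0]]
force: [-5.5, -20.8, 4.3]
opening: 0.41
grasp_force: 30.0
```

Call:
apply_moves(plan=[0,0.06,0,0,0,0,0,0])

```text
time_s: 25.62
position: [0.5288, -0.2763, 0.0333]
tcp_rot: [[0.13, 0.991, 0.01], [0.991, -0.13, -0.02], [-0.018, 0.013, -1.0]]
force: [-6.8, -24.5, 4.4]
opening: 0.411
grasp_force: 30.0
```

```bash
python3 - <<'E'
from h import *
p=np.array(bot.read_state()["position"])
b=np.array([.1357,.9907]);a=np.array([.9907,-.1357])
P,C,U,_=cloud("scene",p[:2],.06,.003,.09)
k=(C[:,0]>C[:,2]+12)&(C[:,0]<125)&(C[:,0]>45)
q=P-p; u=q[:,:2]@a; v=q[:,:2]@b; k&=(abs(u)<.02)&(v<.01)
print(p,k.sum())
# knob outer side profile: v (along box y) versus height
for z in np.arange(.0,.08,.006):
    m=k&(P[:,2]>=z)&(P[:,2]<z+.006)
    if m.sum()>2: print(round(z+.003,3),m.sum(),(np.median(v[m])*1000).round(1),(u[m].min()*1000).round(),(u[m].max()*1000).round())
E
```

```text
[ 0.5288162  -0.27634187  0.03329047] 122
0.039 6 -15.6 -19.0 -9.0
0.045 22 -22.3 -19.0 15.0
0.051 25 -21.9 -19.0 14.0
0.057 27 -18.5 -16.0 19.0
0.063 23 -14.1 -15.0 20.0
0.069 16 -12.0 -14.0 9.0
```

Depth says the knob leans about 27° from upright. I'll keep pressing it towards the wall.

Call:
apply_moves(plan=[0,0.08,0,0,0,0,0,0])

```text
time_s: 25.92
position: [0.5298, -0.274, 0.0337]
tcp_rot: [[0.13, 0.991, 0.013], [0.991, -0.13, -0.023], [-0.021, 0.016, -1.0]]
force: [-5.5, -26.4, 4.7]
opening: 0.406
grasp_force: 30.0
```

Call:
apply_moves(plan=[0,0.06,0,0,0,0,0,0])

```text
time_s: 26.18
position: [0.5303, -0.2726, 0.034]
tcp_rot: [[0.13, 0.991, 0.014], [0.991, -0.129, -0.025], [-0.023, 0.017, -1.0]]
force: [-7.0, -30.4, 4.3]
opening: 0.408
grasp_force: 30.0
```

Call:
apply_moves(plan=[0,0.04,0,0,0,0,0,0])

```text
time_s: 26.42
position: [0.5307, -0.2718, 0.0342]
tcp_rot: [[0.129, 0.991, 0.015], [0.991, -0.129, -0.027], [-0.025, 0.018, -1.0]]
force: [-7.6, -33.3, 4.1]
opening: 0.409
grasp_force: 30.0
```

Call:
apply_moves(plan=[0,-0.6,0,0,0,-0.7,0,0,0,0,0,0])

```text
time_s: 26.8
position: [0.5256, -0.3236, 0.0305]
tcp_rot: [[0.137, 0.991, 0.002], [0.991, -0.137, -0.002], [-0.002, 0.003, -1.0]]
force: [0.1, 0.3, -0.2]
opening: 0.407
grasp_force: 30.0
```

```bash
cat > tilt.py <<'E'
from h import *
p=np.array(bot.read_state()["position"])
b=np.array([.1357,.9907]);a=np.array([.9907,-.1357])
P,C,U,_=cloud("scene",p[:2],.06,.003,.12)
k=(C[:,0]>C[:,2]+12)&(C[:,0]<125)&(C[:,0]>45)
q=P-p; u=q[:,:2]@a; v=q[:,:2]@b; k&=(abs(u)<.02)&(v<.01)
print(p,k.sum())
for z in np.arange(.0,.1,.005):
    m=k&(P[:,2]>=z)&(P[:,2]<z+.005)
    if m.sum()>2: print(round(z+.0025,4),m.sum(),(np.median(v[m])*1000).round(1),(u[m].min()*1000).round(),(u[m].max()*1000).round())
E
python3 tilt.py
```

```text
[ 0.5256033  -0.32364487  0.03046088] 137
0.0375 15 -23.8 -20.0 5.0
0.0425 15 -26.1 -18.0 5.0
0.0475 23 -25.0 -19.0 5.0
0.0525 26 -21.1 -18.0 14.0
0.0575 19 -17.1 -19.0 7.0
0.0625 16 -15.9 -17.0 7.0
0.0675 8 -15.2 -15.0 7.0
0.0725 4 -15.4 -12.0 4.0
```

Call:
apply_moves(plan=[0,0,-0.2,0,0,0,0,0])

```text
time_s: 27.1
position: [0.5241, -0.3181, 0.0191]
tcp_rot: [[0.132, 0.991, -0.003], [0.991, -0.132, 0.003], [0.002, -0.003, -1.0]]
force: [-0.0, -0.4, -0.7]
opening: 0.413
grasp_force: 30.0
```

Call:
apply_moves(plan=[0,0,-0.06,0,0,0,0,0])

```text
time_s: 27.35
position: [0.5251, -0.3195, 0.0173]
tcp_rot: [[0.132, 0.991, -0.0], [0.991, -0.132, 0.0], [0.0, -0.0, -1.0]]
force: [-0.0, -0.8, -1.7]
opening: 0.411
grasp_force: 30.0
```

Call:
apply_moves(plan=[0,0,-0.06,0,0,0,0,0])

```text
time_s: 27.6
position: [0.525, -0.32, 0.0144]
tcp_rot: [[0.133, 0.991, -0.0], [0.991, -0.133, 0.0], [0.0, -0.0, -1.0]]
force: [0.2, -0.5, -0.7]
opening: 0.413
grasp_force: 30.0
```

Call:
apply_moves(plan=[0,0,-0.04,0,0,0,0,0])

```text
time_s: 27.85
position: [0.525, -0.3201, 0.0124]
tcp_rot: [[0.133, 0.991, -0.0], [0.991, -0.133, 0.0], [0.0, -0.0, -1.0]]
force: [-0.9, 1.0, 0.2]
opening: 0.408
grasp_force: 30.0
```

Call:
apply_moves(plan=[0,0,-0.04,0,0,0,0,0])

```text
time_s: 28.1
position: [0.525, -0.3201, 0.0104]
tcp_rot: [[0.133, 0.991, -0.0], [0.991, -0.133, 0.0], [0.0, -0.0, -1.0]]
force: [-0.0, -0.0, -0.5]
opening: 0.412
grasp_force: 30.0
```

Call:
apply_moves(plan=[0,0,-0.04,0,0,0,0,0])

```text
time_s: 28.35
position: [0.5253, -0.3203, 0.0091]
tcp_rot: [[0.133, 0.991, 0.0], [0.991, -0.133, -0.0], [-0.0, 0.0, -1.0]]
force: [-0.3, 0.9, 3.0]
opening: 0.406
grasp_force: 30.0
```

Call:
apply_moves(plan=[0,0,-0.04,0,0,0,0,0])

```text
time_s: 28.6
position: [0.5253, -0.3204, 0.0087]
tcp_rot: [[0.133, 0.991, 0.001], [0.991, -0.133, -0.001], [-0.001, 0.001, -1.0]]
force: [-2.4, 1.7, 13.9]
opening: 0.407
grasp_force: 30.0
```

Call:
apply_moves(plan=[-0.01,-0.06,-0.03,0,-0.01,-0.06,0,0,-0.01,-0.06,0,0])

```text
time_s: 28.98
position: [0.5246, -0.3254, 0.0081]
tcp_rot: [[0.135, 0.991, 0.001], [0.991, -0.135, 0.006], [0.006, 0.0, -1.0]]
force: [2.0, 12.5, 20.1]
opening: 0.411
grasp_force: 30.0
```

Call:
apply_moves(plan=[-0.01,-0.06,-0.03,0,-0.01,-0.06,0,0,-0.01,-0.06,0,0])

```text
time_s: 29.35
position: [0.5233, -0.3341, 0.0067]
tcp_rot: [[0.135, 0.991, 0.001], [0.991, -0.135, 0.006], [0.006, 0.001, -1.0]]
force: [2.2, 12.6, 20.9]
opening: 0.411
grasp_force: 30.0
```

```bash
python3 tilt.py
```

```text
[ 0.52331537 -0.33409275  0.00669057] 131
0.0125 8 -18.7 -20.0 7.0
0.0175 17 -21.2 -20.0 -0.0
0.0225 21 -23.6 -19.0 6.0
0.0275 17 -19.1 -18.0 5.0
0.0325 19 -20.3 -16.0 9.0
0.0375 12 -16.9 -20.0 4.0
0.0425 14 -16.8 -15.0 7.0
0.0875 3 -32.7 -6.0 17.0
0.0925 4 -33.3 2.0 19.0
```

Call:
apply_moves(plan=[-0.01,-0.08,-0.03,0,-0.01,-0.08,-0.02,0,-0.01,-0.08,-0.02,0,-0.01,-0.08,0,0])

```text
time_s: 29.9
position: [0.521, -0.3502, 0.0029]
tcp_rot: [[0.135, 0.991, 0.001], [0.991, -0.135, 0.006], [0.006, -0.0, -1.0]]
force: [1.0, 10.6, 18.8]
opening: 0.412
grasp_force: 30.0
```

Call:
apply_moves(plan=[-0.01,-0.08,-0.02,0,-0.01,-0.08,-0.02,0,-0.01,-0.08,0,0,0,0,0,0])

```text
time_s: 30.4
position: [0.5194, -0.3633, 0.0008]
tcp_rot: [[0.134, 0.991, 0.001], [0.991, -0.134, 0.004], [0.004, 0.0, -1.0]]
force: [0.7, 8.6, 18.4]
opening: 0.415
grasp_force: 30.0
```

```bash
python3 tilt.py
```

```text
[ 0.51940211 -0.36333363  0.00077531] 76
0.0075 8 -13.8 -18.0 -1.0
0.0125 11 -17.6 -19.0 3.0
0.0175 10 -16.7 -15.0 7.0
0.0225 12 -15.7 -17.0 3.0
0.0275 8 -13.5 -17.0 2.0
0.0325 6 -15.3 -13.0 -5.0
0.0825 5 -32.8 -8.0 14.0
0.0875 5 -31.7 -1.0 20.0
0.0975 3 -24.0 -19.0 17.0
```

The outer face is now nearly vertical in depth. I'll ease off, open wide, rise and check.

Call:
apply_moves(plan=[0,0.03,0.06,0,0,0,0,0])

```text
time_s: 30.7
position: [0.5189, -0.3647, 0.0012]
tcp_rot: [[0.133, 0.991, 0.001], [0.991, -0.133, -0.0], [-0.0, 0.001, -1.0]]
force: [1.0, 1.0, 3.9]
opening: 0.414
grasp_force: 30.0
```

Call:
apply_moves(plan=[0,0,0,0,0,0,0,0,0,0,0,0,0,0,0,0,0,0,0.2,0,0,0,0.6,0,0,0,1,0,0,0,1,0,0,1,0.4,0,0,1,0,0,0,1,0,0,0,0,0,0], grip=-0.6)

```text
time_s: 32.2
position: [0.5176, -0.2107, 0.1618]
tcp_rot: [[0.129, 0.992, -0.001], [0.992, -0.129, 0.002], [0.001, -0.002, -1.0]]
force: [0.6, -0.7, -0.5]
opening: 0.8
grasp_force: 0.0
```

```bash
python3 - <<'E'
from h import *
print(bot.read_state()["position"])
for n in("scene","top"):
    P,C,U,im=cloud(n,(.519,-.362),.05,.012,.08)
    t=P[:,2]>.038
    print(n,len(P),t.sum(),P[t].mean(0).round(4) if t.any() else "",np.percentile(P[:,2],[50,90,98]).round(3))
    if t.sum()>5:
        print(cv2.minAreaRect((P[t][:,:2]*1000).astype(np.float32)))
        x0,y0=U[t].min(0);x1,y1=U[t].max(0);print(x0,y0,x1,y1)
        print(im[y0-1:y1+2,x0-1:x1+2].sum(2))
    for r in bot.pinpoint(n,"knob_hole")[:3]: print(n,round(r["p"],2),px(r),at_z(n,[px(r)],.046)[0].round(3))
E
```

```text
[ 0.51763627 -0.2107072   0.16180223]
scene 234 129 [ 0.5147 -0.37    0.0451] [0.041 0.047 0.048]
((516.821533203125, -369.84429931640625), (37.23179244995117, 34.55812454223633), 3.802910804748535)
306 239 319 250
[[402 401 388 388 365 365 367 366 362 364 376 390 389 394 389 386]
 [408 391 372 350 310 290 283 289 289 284 309 349 359 377 372 387]
 [399 366 321 283 240 238 230 248 244 227 243 277 314 343 364 375]
 [379 316 258 219 210 220 266 253 252 249 250 232 254 289 335 361]
 [346 267 217 194 231 254 249 226 234 259 264 227 216 232 292 368]
 [312 248 202 214 226 270 278 228 203 268 289 243 206 201 267 349]
 [322 219 192 184 215 245 272 257 251 267 259 233 186 185 252 332]
 [296 223 143 171 203 216 228 246 232 239 227 198 173 172 225 332]
 [299 186 128 138 176 188 207 196 197 209 193 178 147 142 218 338]
 [295 169 121 111 131 173 172 170 168 169 170 147 143 117 229 342]
 [264 173 112  99 114 108 122 122 128 131 119 124  86 126 234 359]
 [269 151  91  77 104  98 111 126 114 107 108  67  88 120 238 356]
 [258 156  91  93  91  91  98 100  84 104  93  69  93 135 256 357]
 [266 141  95 
[... 453 characters left out ...]
2 424 356 261 233 246 245 266 363 458 484 490]
 [458 401 290 247 232 240 247 238 226 249 359 468 488]
 [395 260 219 221 245 329 335 299 232 216 251 412 481]
 [295 200 218 231 282 284 221 280 246 228 242 357 481]
 [246 189 228 250 332 257 167 245 271 237 232 362 473]
 [229 187 237 247 269 347 257 357 310 242 238 404 491]
 [192 162 212 239 242 271 284 264 250 238 268 413 481]
 [253 137 151 222 239 251 252 249 248 269 367 482 498]
 [385 215 126 161 196 212 243 240 271 358 464 500 507]
 [451 338 218 171 161 161 183 272 389 474 492 499 501]
 [479 461 392 318 273 271 333 444 487 492 490 504 496]]
top 0.6 [354.2016 206.208 ] [ 0.553 -0.527  0.046]
top 0.59 [311.3984 214.6944] [ 0.519 -0.372  0.046]
```

It is standing upright: the top is at 46 mm, and the top camera's pixel values show a bright brass ring with a dark centre in the middle of the upper face at about (311,215). So the hole is up. I'll regrasp it and lift.

Call:
apply_moves(plan=[0,-1,0,0,0,-1,0,0,0,-1,0,0,0,-0.06,-0.4,0,0,0,-1,0,0,0,-1,0,0,0,-0.5,0,0,0,-0.2,0,0,0,0,0])

```text
time_s: 33.52
position: [0.5184, -0.3686, 0.0057]
tcp_rot: [[0.134, 0.991, -0.0], [0.991, -0.134, 0.0], [0.0, -0.0, -1.0]]
force: [-0.9, -0.9, -0.1]
opening: 0.798
grasp_force: 0.0
```

Call:
apply_moves(plan=[0,0,0,0,0,0,0,0,0,0,0,0,0,0,0,0,0,0,0,0,0,0,0,0,0,0,0,0], grip=1)

```text
time_s: 34.4
position: [0.5188, -0.3677, 0.0065]
tcp_rot: [[0.133, 0.991, 0.0], [0.991, -0.133, -0.0], [-0.0, 0.0, -1.0]]
force: [-0.2, 0.7, 4.3]
opening: 0.411
grasp_force: 30.0
```

Call:
apply_moves(plan=[0,0,0.2,0,0,0,0.6,0,0,0,1,0,0,0,1,0,0,-0.4,0.7,0,0,0,0.4,0,0,0,0,0,0,0,0,0,0,0,0,0])

```text
time_s: 35.52
position: [0.5179, -0.3867, 0.1994]
tcp_rot: [[0.133, 0.991, -0.002], [0.991, -0.133, 0.002], [0.002, -0.003, -1.0]]
force: [-0.4, 0.4, -1.0]
opening: 0.414
grasp_force: 30.0
```

```bash
sed -i 's/\.003,\.12)/.1,.3)/; s/np.arange(.0,.1,.005)/np.arange(.15,.27,.005)/' tilt.py; python3 tilt.py; python3 - <<'E'
from h import *
s=bot.read_state();print(s["position"],np.abs(s["qvel"]).max(),s["opening"],s["grasp_force"],s["force"])
for r in bot.pinpoint("scene","knob_hole")[:3]: print(round(r["p"],2),px(r))
print(proj("scene",[np.array(s["position"])+[0,0,z] for z in(-.006,.04)]))
c=np.array([.5085,-.139]);th=np.radians(-7.8);R=np.array([[np.cos(th),-np.sin(th)],[np.sin(th),np.cos(th)]])
P,C,U,_=cloud("scene",c,.11,.084,.11);q=(P[:,:2]-c)@R;print("bolt grip",len(q),q.mean(0))
for t in("mug","clip","screwdriver"):
    for r in bot.pinpoint("scene",t)[:1]: print(t,at_z("scene",[px(r)],0)[0].round(3))
E
```

```text
[ 0.51790894 -0.38669846  0.19935717] 147
0.1925 3 -10.6 -16.0 -12.0
0.1975 15 -15.8 -18.0 7.0
0.2025 10 -16.8 -15.0 8.0
0.2075 10 -14.1 -15.0 4.0
0.2125 12 -16.7 -14.0 5.0
0.2175 7 -15.1 -15.0 9.0
0.2225 10 -15.5 -15.0 -1.0
0.2275 8 -14.3 -16.0 -5.0
0.2325 8 -14.7 -17.0 -6.0
0.2375 35 -12.4 -18.0 15.0
0.2425 4 -13.1 -15.0 -4.0
[ 0.51804055 -0.38685481  0.1994812 ] 0.4941151764294627 0.40970310427686113 29.99996979227035 [-0.83542184  0.26632643 -0.76420904]
0.84 [375.9104 267.1872]
0.55 [325.888 184.896]
[[323.90364617 200.01898572]
 [325.71222032 184.12881923]]
bolt grip 33 [-0.03086161 -0.07347219]
mug [ 0.745 -0.279  0.   ]
clip [ 0.747 -0.269  0.   ]
screwdriver [ 0.847 -0.233  0.   ]
```

The knob is held upright, with the hole detected at its top (325.9,184.9) where predicted, and the bolt is still home. I'll let it settle and hand in.

Call:
apply_moves(plan=[0,0,0,0,0,0,0,0,0,0,0,0])

```text
time_s: 36.2
position: [0.5186, -0.3877, 0.2011]
tcp_rot: [[0.133, 0.991, 0.0], [0.991, -0.133, -0.0], [-0.0, 0.0, -1.0]]
force: [-0.5, 0.6, 0.5]
opening: 0.413
grasp_force: 30.0
```

```bash
python3 -c "
from rig import bot
print(bot.hand_in())"
```

```text
the job is handed in; nothing more can be done
None
```

I pushed the bolt home to its stop, then stood the knob on its plain end (second try; the first fell back) and lifted it with the hole straight up, held still about 20 cm above the desk and clear of the box; handed in at about 36 s.

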